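# Wedge open the panel press

## Robot

A 6-joint arm with a two-finger parallel gripper is mounted at the origin on the work surface. World frame = base frame: x ahead of the robot, y to its left, z up, the work surface at z = 0. Lengths are in m, angles in rad, forces in N, time in s.
With the tool pointing down it reaches from about 0.375 to 0.975 m from the base axis. Payload 3.8 kg.
Tool frame: the origin (TCP) lies between the finger pads; the fingertips stand 25 mm ahead of it and the grasp point (between the pads) lies 6 mm ahead of it; z points along the fingers, y is the line along which they close (so a half turn about z gives the same grasp; the last joint's range is limited). The gripper opens to 85 mm and grips with 20 to 120 N. Pads are 22 mm wide; open, the fingers measure 114 mm over their backs; the gripper's body (76 mm by 85 mm) begins 54 mm behind the grasp point. The pads swing forward as they close: fully open they stand 13 mm farther back than shut.
Start: joints at [1.22, 0.264, 1.604, -0, 1.274, -0.037], TCP at [0.208, 0.642, 0.256] pointing down, gripper open.
Joint ranges: [-2.63, 2.63], [-0.94, 2.18], [0.31, 2.57], [-1.31, 4.45], [0, 2.66], [-2.55, 2.55]. Speed limits (rad/s): [2.57, 2.57, 3.14, 3.14, 3.14, 3.14].

## Interface

Orientations are given as a unit quaternion [x, y, z, w].
In Python, from bench import status, eyes, env, recognise, trace gives the robot as it stands.
- The arm moves only by the tool move_arm, never from a script. Its argument "commands" is a list of rows, each an object with "dp": the shift along the world's x, y, z in m, a list of three; "yaw": the turn about the world's z in rad; "jaw": the finger opening in m, from 0 to 0.0854. In form: [{"dp": [tx, ty, tz], "yaw": yaw, "jaw": jaw}, ...]. A call has 1 to 20 rows; each row shifts and turns the commanded pose from where the row before left it; what a row does not reach is not made up. A row lasts 1/10 s, in which the tool goes at most 50 mm and 8.59 degrees, less where a joint would pass 70% of its speed; a pose out of reach is approached as far as the arm can. A call is refused whole if a number of a shift passes 0.05 or a number of a turn 0.15, either way. A call with a gripper value outside its range is refused whole. The fingers move at their own pace and stop on an object; "newtons" is the grip in N (left out, the last holds). Time passes only in rows, so rows that do not move let the fingers close. It gives the time, the measured TCP pose, the force, the opening and the grip force at its end, in the units of the state.
- status.get_state(): the state, without advancing time (a new reading comes with each control period).
- eyes.read_camera(name): name is "scene" or "top" or "wrist"; returns the picture (400x640x3 uint8, red, green, blue); there is no depth.
- eyes.get_calibration(name): a dict with "camera_matrix" (3x3 intrinsics, pixels), "position" and "rotation" of the camera in the world. Camera axes: x right, y down, z forward; pixel columns grow to the right and rows downward; lengths in m; the calibration is good to about 2 mm. A picture is of the moment at which its call begins: read the wrist's pose just before it. get_calibration takes no time and is no camera call; for the wrist camera it gives the pose at the moment of the call.
- env.sign_off(): hands the job in; it is judged then, once.
Trained networks look in the newest picture that a camera, given by its name, has taken for a name from the list of things; names that differ only in an ending like _2 or _b are one class to them, and where a whole thing is asked for, a point or a joint stands for the part that bears it (a point fixed in the world has none). Each returns a list of dicts, best first, with "conf" (0 to 1); they miss things now and then, are a little off and sometimes report something else, mostly with a low value. They report only what shows in the picture. A call takes as long as a camera call. They do not tell look-alikes from the thing itself.
- recognise(label, camera): "point" ([x, y, z] in m, in world coordinates, good to about 4 mm: the middle of the surface that is visible of it).
- trace(label, camera): "pixels" (400x640 bool, what is visible of it).
The state is a dict: "time": time; "q": joint angles; "joint_vel": joint speeds; "effort": joint torques, N m; "eef_pos": TCP position; "ee_rot": TCP orientation; "force": force on the tool from outside, world axes, zero at the start; "torque": the same for the moment, N m; "grip_width": finger opening in m; "grasp_force": force on a finger pad.
Only numpy, scipy, OpenCV 4.12 (cv2) and the standard library are available. Lean on these libraries where they do the work, as an engineer would, in place of code of your own. Each camera call takes 0.05 s, during which the arm holds its last target. There are 200 camera calls.

## Task

Open the painter's hinged panel press a crack to let it air: slide the latch on its front all the way to its open end, then grip the tall wedge by its grip block and push its thin end along the table under the free part of the board's front edge, until that edge just lifts off its rests, by about half a centimetre. Finish while still gripping the wedge flat on the table with the board resting on it and the gripper not touching the board; leave everything else where it lies.

Things in the scene. Friction and masses are not known exactly. Their poses are not given: they have to be found in the camera images.
- press: low wooden frame fixed on the table, 240 deep (x), 420 wide (y), with a plywood board hinged at its far side. Origin on the table under its middle; x points from the front (robot side) to the hinge, y left, z up. Board's front edge at x = -100, hinge at x = +100. Space under the board is free from y = -35 to +180. Latch track before the board, 40 deep, 18 high, from y = -220 to -35
- board_edge (a point): point on the lower front edge of the hinged board (press x = -100, y = +60), in the free part left of the latch where the wedge goes in: 14 above the table when shut, higher as the edge lifts. Axes as the press. Board 200 deep, 380 wide, 16 thick, top at 30; a flat black painting on it, set back, reaches 38. Held down by its weight (0.55 to 1.15 kg) and, while shut, by the latch over its steel tab
- latch (a joint): travel of the latch along its track, m: 0 shut, 0.07 at its open end stop; grows as it slides right (press -y). It stays where left (about 2 N of friction) and clears the tab from about 0.035 on
- latch_grip (a point): centre of the latch's upright black grip: 14 wide along the slide (press y), 28 deep (press x), from 31 to 66 above the table, centre here at 49. It stands on a steel carriage 36 x 36, top 31 above the table, with a tongue to the left at that height; the grip's centre is 25 in front of the board's front edge
- wedge_grip (a point): centre (25 up) of the grip block of the TALL wooden wedge, loose, about 160 g; x points from block to thin end. Block 40 long (x), 34 wide (y), 50 high; ahead of it a ramp 34 wide, 110 long falls from 34 high (20 ahead of this point) to 4 high at the tip (130 ahead). It first touches the shut board with the tip 37 past the front edge, then raises it 2.7 per 10 of push
- tape: a roll of masking tape lying flat, 76 across, 25 high; origin at the centre of its underside. A bystander
- tube: a squeezed metal paint tube lying flat, about 100 long, 30 wide, 18 high; origin on the table under its middle. A bystander
- jar: a glass jar with a metal lid, 72 across, 85 high; origin at the centre of its underside. A bystander
- bottle: a white plastic bottle, 60 across, 160 high; origin at the centre of its underside. A bystander
- tin: a steel tin with a paper band, 80 across, 100 high; origin at the centre of its underside. A bystander
- brush_can: a tin full of paint brushes, 84 across, 110 high, the brushes up to about 260 above the table; origin at the centre of its underside. A bystander
- thin_grip (a point): centre (half-way up) of the upright grip block of the THIN wedge: same wood and shape as the tall one but lower, ramp only 10 high at its thick end, grip block 40 x 34 x 32 high; too low to touch the board. A bystander
Mind the look-alikes: they are no part of the job. Leave any green look-alike of the part that bears wedge_grip alone.

How it is judged:
By the outcome, as a careful person would: the job done as asked, in the order asked, and still so for the second after the job is handed in, while the arm keeps its last pose, push and grip.
It also fails if it takes over 56 s, if anything falls off the work surface, if the arm or the gripper's body presses on something with over 40 N, if the wrist force passes 120 N, or if a joint passes its speed limit or range.

## Working session

There is one attempt and no reset: what is moved stays moved. The work goes in short steps, Python scripts to look and compute and a tool call to move; the robot and the scene stay as the last step left them, time stands still between calls to the robot, and variables do not carry over. Pictures are saved under pics/ and viewed, at most 10 in all, crops included, and the job is handed in when it is done.

Besides the shell and the picture viewer there is one more tool, called after ">>>" as name([rows], argument=value, ...), one row to a line, values as JSON. move_arm: Moves the arm, as the interface text tells. Its arguments: {"type":"object","properties":{"commands":{"type":"array","items":{"type":"object","properties":{"dp":{"type":"array","items":{"type":"number"}},"yaw":{"type":"number"},"jaw":{"type":"number"}}}},"newtons":{"type":"number"}},"required":["commands"]}

```bash
mkdir -p pics
cat > h.py <<'E'
import numpy as np, cv2
from bench import status, eyes, env, recognise, trace
def save(cam,name,crop=None,scale=1):
    im=eyes.read_camera(cam)
    if crop: im=im[crop[1]:crop[3],crop[0]:crop[2]]
    im=cv2.resize(im,None,fx=scale,fy=scale,interpolation=cv2.INTER_CUBIC)
    cv2.imwrite('pics/'+name,im[...,::-1])
def proj(cam,P):
    c=eyes.get_calibration(cam);R=np.array(c['rotation']);K=np.array(c['camera_matrix'])
    if R.shape!=(3,3):
        from scipy.spatial.transform import Rotation as Ro;R=Ro.from_quat(R).as_matrix()
    q=(np.atleast_2d(P)-c['position'])@R@K.T
    return q[:,:2]/q[:,2:]
def back(cam,px,z):
    c=eyes.get_calibration(cam);R=np.array(c['rotation']);K=np.array(c['camera_matrix'])
    if R.shape!=(3,3):
        from scipy.spatial.transform import Rotation as Ro;R=Ro.from_quat(R).as_matrix()
    px=np.atleast_2d(px).astype(float);d=np.c_[px,np.ones(len(px))]@np.linalg.inv(K).T@R.T
    o=np.array(c['position']);return o+d*((z-o[2])/d[:,2])[:,None]
E
python3 - <<'E'
from h import *
save('top','top1.png',scale=1.25);save('scene','sc1.png',scale=1.25)
for l in ['press','board_edge','latch','latch_grip','wedge_grip','thin_grip','tape','tube','jar','bottle','tin','brush_can']:
    for cam in ['top','scene']:
        try: 
            for r in recognise(l,cam): print(l,cam,np.round(r['point'],3),round(r['conf'],2),proj(cam,r['point']).round()[0])
        except Exception as e: print(l,cam,e)
print(status.get_state()['time'])
E
```

```text
press top [ 0.722 -0.016  0.032] 0.89 [319. 130.]
press scene [0.739 0.034 0.036] 0.72 [253. 258.]
board_edge top [ 0.716 -0.003  0.033] 0.92 [315. 131.]
board_edge scene [0.733 0.031 0.042] 0.9 [254. 255.]
board_edge scene [ 0.425 -0.279  0.006] 0.5 [308. 158.]
latch top [ 0.601 -0.118  0.027] 0.77 [353. 169.]
latch scene [ 0.611 -0.128  0.03 ] 0.62 [273. 202.]
latch_grip top [ 0.599 -0.119  0.03 ] 0.8 [353. 169.]
wedge_grip top [ 0.269 -0.221  0.022] 0.98 [390. 281.]
wedge_grip top [0.272 0.314 0.024] 0.86 [203. 281.]
wedge_grip scene [0.275 0.319 0.022] 0.92 [471. 274.]
wedge_grip scene [0.441 0.264 0.018] 0.72 [403. 284.]
wedge_grip scene [ 0.258 -0.22   0.02 ] 0.68 [364. 149.]
thin_grip top [ 0.434 -0.282  0.008] 0.94 [408. 225.]
thin_grip scene [ 0.424 -0.282  0.009] 0.79 [308. 157.]
tape top [0.371 0.036 0.028] 0.81 [301. 246.]
tape scene [0.381 0.039 0.021] 0.73 [375. 216.]
tape scene [0.444 0.267 0.02 ] 0.72 [403. 285.]
tube scene [ 0.469 -0.112  0.015] 0.53 [321. 193.]
tube scene [0.446 0.266 0.021] 0.21 [401. 285.]
jar top [0.506 0.486 0.088] 0.81 [140. 196.]
jar top [ 0.721 -0.017  0.031] 0.72 [320. 130.]
jar scene [0.524 0.512 0.077] 0.67 [442. 373.]
bottle top [0.636 0.401 0.103] 0.68 [172. 149.]
bottle top [ 0.718 -0.008  0.037] 0.35 [316. 130.]
bottle scene [0.658 0.43  0.101] 0.6 [364. 362.]
tin top [ 0.5   -0.515  0.096] 0.77 [496. 198.]
tin top [0.374 0.034 0.024] 0.19 [302. 245.]
tin scene [ 0.514 -0.495  0.07 ] 0.64 [254. 113.]
brush_can top [ 0.683 -0.418  0.092] 0.55 [458. 137.]
brush_can scene [ 0.704 -0.414  0.086] 0.79 [205. 140.]
brush_can scene [ 0.466 -0.11   0.017] 0.73 [322. 193.]
1.3
```

View pics/top1.png

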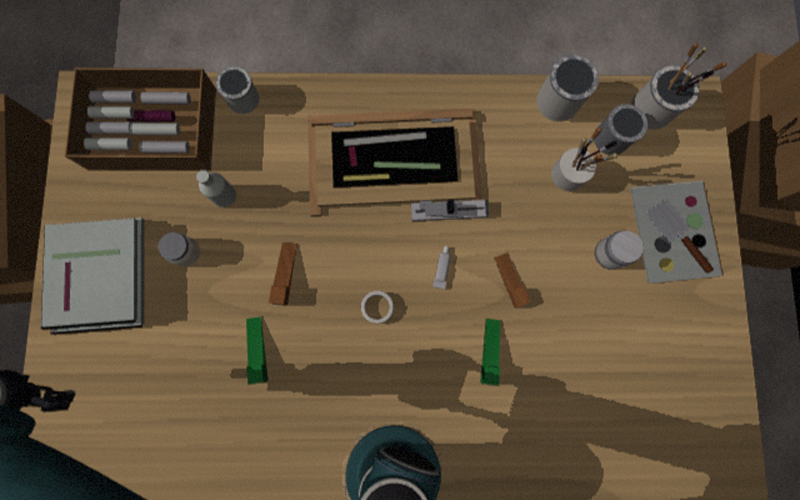

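View pics/sc1.png

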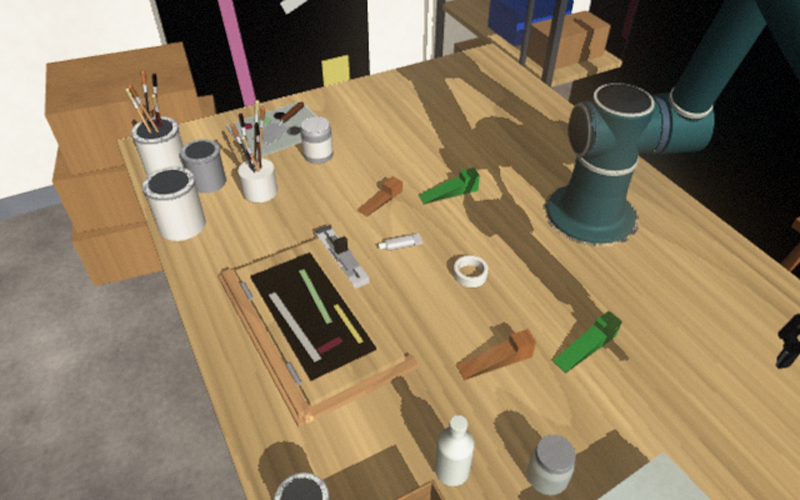

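The top view shows two brown wedges, at about (284,273) and (511,279), and two green ones, at (257,350) and (491,352). In the scene view the left brown one, at (497,355), has a tall block and a steep ramp. The right brown one, at (381,196), is low. So the left brown wedge fits "tall wooden", and I'll confirm it in a crop.

Run:
```python
from h import *
a=eyes.read_camera('top');b=eyes.read_camera('scene')
A=cv2.resize(a[80:250,200:360],None,fx=3.5,fy=3.5,interpolation=cv2.INTER_CUBIC) # 560x595
B1=cv2.resize(b[250:320,350:440],None,fx=2.6,fy=2.6,interpolation=cv2.INTER_CUBIC)
B2=cv2.resize(b[125:195,270:360],None,fx=2.6,fy=2.6,interpolation=cv2.INTER_CUBIC)
C=np.zeros((595,800,3),np.uint8);C[:,:560]=A[:595];C[:B1.shape[0],560:560+B1.shape[1]]=B1;C[200:200+B2.shape[0],560:560+B2.shape[1]]=B2
cv2.imwrite('pics/c1.png',C[...,::-1])
A=cv2.resize(a[80:190,235:400],None,fx=4.8,fy=4.8,interpolation=cv2.INTER_CUBIC)
cv2.imwrite('pics/c2.png',A[...,::-1])
```

```text
(no output)
```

View pics/c1.png

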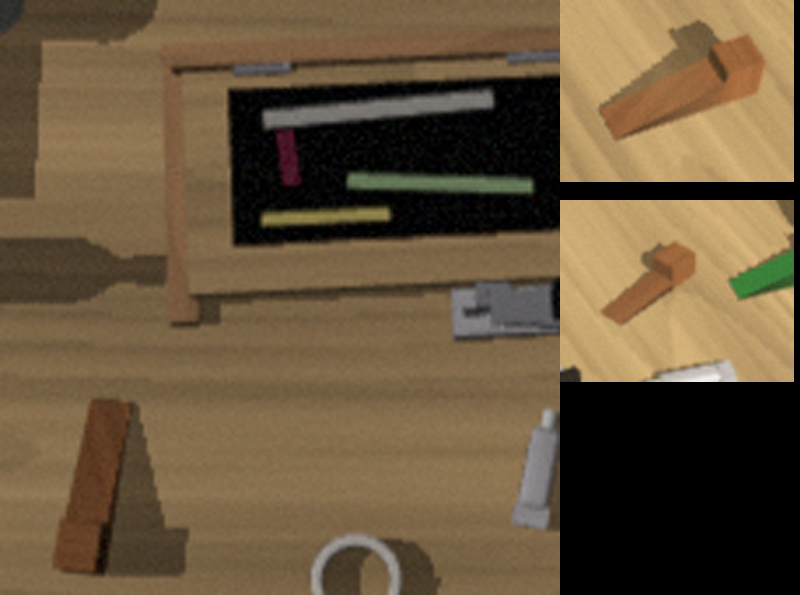

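View pics/c2.png

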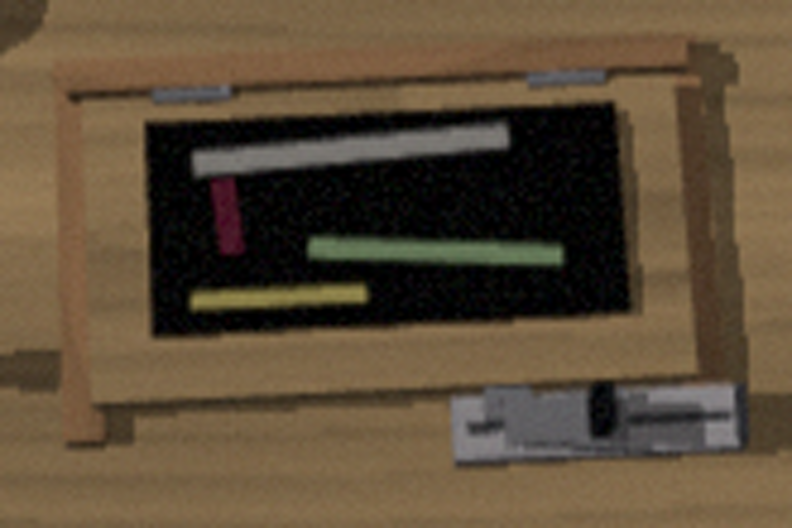

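The crop confirms it: the left brown wedge, with its block at c1 (82,545) and tip at (112,402), is the tall one. The right one is low. The board's front edge runs from c2 (92,403) to (697,374), and the latch grip is at (602,408).

Run:
```python
from h import *
c2=lambda p:np.array(p)/4.8+[235,80]
c1=lambda p:np.array(p)/3.5+[200,80]
bl,br=back('top',[c2((92,403)),c2((697,374))],.03)
print('board front',bl,br,np.linalg.norm(bl-br))
u=(bl-br)/np.linalg.norm(bl-br); print('yaw press',np.arctan2(-u[0],u[1]))
f=np.array([u[1],-u[0],0]);m=(bl+br)/2;m[2]=0
print('origin',m+.1*f,'edge60',m+.06*u)
print('latch grip',back('top',[c2((602,408))],.06))
print('tip',t:=back('top',[c1((92,400)),c1((132,403))],.004))
b=back('top',[c1((62,520)),c1((108,525)),c1((54,567)),c1((100,572))],.05);print('block',b,b.mean(0))
d=t.mean(0)-b.mean(0);print('yaw wedge',np.arctan2(d[1],d[0]),np.hypot(*d[:2]))
s=status.get_state();print(s['ee_rot'],s['eef_pos'],s['grip_width'])
```

```text
board front [0.61423296 0.17792284 0.03      ] [ 0.63462294 -0.19997163  0.03      ] 0.3784441536590454
yaw press 0.0539045335246818
origin [ 0.7242827  -0.00563655  0.        ] edge60 [0.62119524 0.04888845 0.        ]
latch grip [[ 0.60459662 -0.13648815  0.06      ]]
tip [[0.5267871  0.26246457 0.004     ]
 [0.52426251 0.22818721 0.004     ]]
block [[0.41836544 0.27403189 0.05      ]
 [0.41431278 0.23650451 0.05      ]
 [0.38008501 0.27892849 0.05      ]
 [0.37605293 0.24160937 0.05      ]] [0.39720404 0.25776856 0.05      ]
yaw wedge -0.09666320334679927 0.1289226057088369
[ 1.56234215e-01  9.87720036e-01 -2.45025929e-05 -6.26050208e-06] [0.20833923 0.64203614 0.25625753] 0.08561673465052902
```

>>> move_arm([
  {"dp": [0.01,-0.02,0],"yaw": 0.018,"jaw": 0.06},
  {"dp": [0.02,-0.04,0],"yaw": 0.018,"jaw": 0.06},
  {"dp": [0.02,-0.04,0],"yaw": 0.018,"jaw": 0.06},
  {"dp": [0.02,-0.04,0],"yaw": 0.018,"jaw": 0.06},
  {"dp": [0.02,-0.04,0],"yaw": 0.018,"jaw": 0.06},
  {"dp": [0.02,-0.04,0],"yaw": 0.018,"jaw": 0.06},
  {"dp": [0.02,-0.04,0],"yaw": 0.018,"jaw": 0.06},
  {"dp": [0.02,-0.04,0],"yaw": 0.018,"jaw": 0.06},
  {"dp": [0.02,-0.04,0],"yaw": 0.018,"jaw": 0.06},
  {"dp": [0.02,-0.04,0],"yaw": 0.018,"jaw": 0.06},
  {"dp": [0.02,-0.04,0],"yaw": 0.018,"jaw": 0.06},
  {"dp": [0.02,-0.04,0],"yaw": 0.018,"jaw": 0.06},
  {"dp": [0.02,-0.04,-0.01],"yaw": 0.018,"jaw": 0.06},
  {"dp": [0.02,-0.04,-0.01],"yaw": 0.018,"jaw": 0.06},
  {"dp": [0.02,-0.04,-0.01],"yaw": 0.018,"jaw": 0.06},
  {"dp": [0.02,-0.04,-0.01],"yaw": 0.018,"jaw": 0.06},
  {"dp": [0.02,-0.04,-0.01],"yaw": 0.018,"jaw": 0.06},
  {"dp": [0.02,-0.04,-0.01],"yaw": 0.018,"jaw": 0.06},
  {"dp": [0.02,-0.03,-0.01],"yaw": 0.018,"jaw": 0.06},
  {"dp": [0.01,-0.01,0],"yaw": 0.018,"jaw": 0.06},
], newtons=30)

```text
time: 3.4
eef_pos: [0.5887, -0.1011, 0.1846]
ee_rot: [-0.022, 1.0, -0.0, -0.001]
force: [-0.3, -0.2, -0.6]
grip_width: 0.0598
grasp_force: 0.0
```

Run:
```python
from h import *
s=status.get_state();print(s['time'],s['eef_pos'],s['ee_rot'],s['q'])
n=s['ee_rot'];print('closing axis yaw',np.arctan2(2*n[1]**2-1,2*n[0]*n[1]))
save('wrist','w1.png')
for l in ['latch_grip']:
  for r in recognise(l,'wrist'): print(r['point'],r['conf'],proj('wrist',r['point']))
print(proj('wrist',[.6046,-.1365,.066]))
m=trace('latch_grip','wrist')
```

```text
3.4 [ 0.58866786 -0.10111913  0.18462188] [-2.19811353e-02  9.99757971e-01 -2.12443142e-04 -8.85083971e-04] [-2.11371492e-01  1.74058101e-01  1.84910451e+00 -9.13993754e-04
  1.12005414e+00 -1.82573481e+00]
closing axis yaw 1.6147621930688765
[0.6046, -0.1179, 0.029] 0.92 [[298.31289125 206.79210998]]
[[269.82672774 221.45901432]]
```

View pics/w1.png

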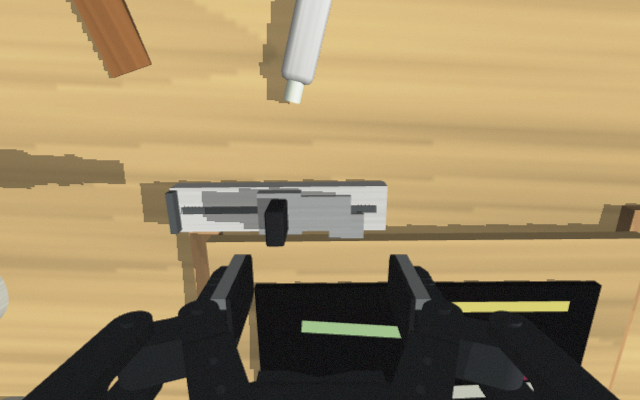

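The wrist view shows the black latch grip at about (277,222), a little left of the fingers' mid-line at x≈320.

Run:
```python
from h import *
print(back('wrist',[[277,222],[277,200],[277,245],[267,222],[288,222]],.062), eyes.get_calibration('wrist')['position'])
```

```text
[[ 0.60561324 -0.13042113  0.062     ]
 [ 0.58845131 -0.13053759  0.062     ]
 [ 0.62430854 -0.13029427  0.062     ]
 [ 0.60594045 -0.13787056  0.062     ]
 [ 0.60525331 -0.12222694  0.062     ]] [ 0.51321398 -0.10214128  0.30417204]
```

>>> move_arm([
  {"dp": [0.01,-0.015,0],"yaw": 0.01,"jaw": 0.06},
  {"dp": [0.009,-0.015,-0.01],"yaw": 0,"jaw": 0.06},
  {"dp": [0,0,-0.03],"yaw": 0,"jaw": 0.06},
  {"dp": [0,0,-0.03],"yaw": 0,"jaw": 0.05},
  {"dp": [0,0,-0.03],"yaw": 0,"jaw": 0.05},
  {"dp": [0,0,-0.02],"yaw": 0,"jaw": 0.04},
  {"dp": [0,0,0],"yaw": 0,"jaw": 0.03},
  {"dp": [0,0,0],"yaw": 0,"jaw": 0.0},
  {"dp": [0,0,0],"yaw": 0,"jaw": 0.0},
  {"dp": [0,0,0],"yaw": 0,"jaw": 0.0},
  {"dp": [0,0,0],"yaw": 0,"jaw": 0.0},
], newtons=30)

```text
time: 4.65
eef_pos: [0.6072, -0.1276, 0.067]
ee_rot: [-0.028, 1.0, 0.0, -0.0]
force: [-4.0, 0.6, -1.9]
grip_width: 0.0135
grasp_force: 34.3
```

>>> move_arm([
  {"dp": [0.0005,-0.01,0],"yaw": 0,"jaw": 0.0},
  {"dp": [0.0005,-0.01,0],"yaw": 0,"jaw": 0.0},
  {"dp": [0.0005,-0.01,0],"yaw": 0,"jaw": 0.0},
  {"dp": [0.0005,-0.01,0],"yaw": 0,"jaw": 0.0},
  {"dp": [0.0006,-0.01,0],"yaw": 0,"jaw": 0.0},
  {"dp": [0.0006,-0.01,0],"yaw": 0,"jaw": 0.0},
  {"dp": [0.0003,-0.005,0],"yaw": 0,"jaw": 0.0},
  {"dp": [0.0002,-0.003,0],"yaw": 0,"jaw": 0.0},
  {"dp": [0,0,0],"yaw": 0,"jaw": 0.0},
])

```text
time: 5.55
eef_pos: [0.6108, -0.1939, 0.067]
ee_rot: [-0.027, 1.0, 0.003, -0.001]
force: [-5.1, 11.7, 6.8]
grip_width: 0.0135
grasp_force: 35.5
```

>>> move_arm([
  {"dp": [0,-0.002,0],"yaw": 0,"jaw": 0.0},
  {"dp": [0,-0.002,0],"yaw": 0,"jaw": 0.0},
  {"dp": [0,0,0],"yaw": 0,"jaw": 0.0},
])

```text
time: 5.85
eef_pos: [0.6107, -0.1943, 0.067]
ee_rot: [-0.027, 1.0, 0.005, -0.001]
force: [-4.5, 23.8, 9.9]
grip_width: 0.0133
grasp_force: 35.9
```

>>> move_arm([
  {"dp": [0,0.005,0],"yaw": 0,"jaw": 0.0},
  {"dp": [0,0,0],"yaw": 0,"jaw": 0.04},
  {"dp": [0,0,0],"yaw": 0,"jaw": 0.05},
  {"dp": [0,0,0.01],"yaw": 0,"jaw": 0.06},
  {"dp": [0,0,0.03],"yaw": 0,"jaw": 0.07},
  {"dp": [0,0,0.03],"yaw": 0,"jaw": 0.07},
  {"dp": [-0.01,0.02,0.03],"yaw": 0,"jaw": 0.07},
  {"dp": [-0.02,0.04,0.03],"yaw": -0.015,"jaw": 0.07},
  {"dp": [-0.02,0.04,0.01],"yaw": -0.015,"jaw": 0.07},
  {"dp": [-0.02,0.04,0],"yaw": -0.015,"jaw": 0.07},
  {"dp": [-0.02,0.04,0],"yaw": -0.015,"jaw": 0.07},
  {"dp": [-0.02,0.04,0],"yaw": -0.015,"jaw": 0.07},
  {"dp": [-0.02,0.04,0],"yaw": -0.015,"jaw": 0.07},
  {"dp": [-0.02,0.04,0],"yaw": -0.015,"jaw": 0.07},
  {"dp": [-0.02,0.04,0],"yaw": -0.015,"jaw": 0.07},
  {"dp": [-0.02,0.04,0],"yaw": -0.015,"jaw": 0.07},
  {"dp": [-0.02,0.04,0],"yaw": -0.015,"jaw": 0.07},
  {"dp": [-0.01,0.03,0],"yaw": -0.01,"jaw": 0.07},
  {"dp": [0,0,0],"yaw": 0,"jaw": 0.07},
])

```text
time: 7.75
eef_pos: [0.3924, 0.2552, 0.2057]
ee_rot: [0.05, 0.999, 0.001, 0.001]
force: [1.0, -0.3, 0.2]
grip_width: 0.0699
grasp_force: 0.0
```

Run:
```python
from h import *
s=status.get_state();print(s['time'],s['eef_pos'],s['q'])
n=s['ee_rot'];print('closing axis yaw',np.arctan2(2*n[1]**2-1,2*n[0]*n[1]))
a=eyes.read_camera('wrist');b=eyes.read_camera('top')
B=cv2.resize(b[150:190,300:400],None,fx=4,fy=4,interpolation=cv2.INTER_CUBIC)
C=np.zeros((565,640,3),np.uint8);C[:400]=a;C[405:565,:400]=B
cv2.imwrite('pics/w2.png',C[...,::-1])
m=trace('wedge_grip','wrist')
for r in m:
    ys,xs=np.nonzero(r['pixels']);print(r['conf'],xs.min(),xs.max(),ys.min(),ys.max(),len(xs))
```

```text
7.75 [0.3923512  0.25521454 0.2056539 ] [ 5.22754549e-01 -9.74450789e-02  2.08992114e+00  1.16088136e-03
  1.14553524e+00 -9.48346221e-01]
closing axis yaw 1.4706233842114358
0.94 311 354 164 304 5229
0.75 351 414 0 130 5780
```

View pics/w2.png

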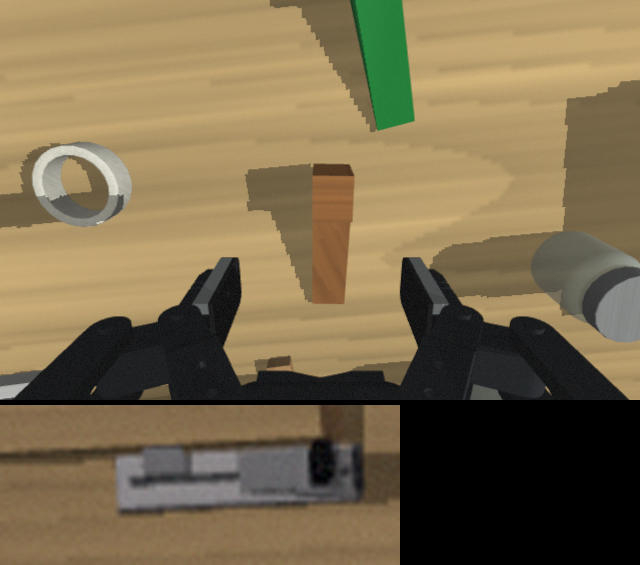

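The latch grip now sits at the right end of its track, with the tab uncovered. The tall wedge is straight below: block top at (333,197), tip at (329,303).

Run:
```python
from h import *
b=back('wrist',[[312,176],[354,176],[312,219],[353,219]],.05);t=back('wrist',[[312,303],[345,303]],.004)
print(b,t);B=b.mean(0);d=t.mean(0)-B;print(B,t.mean(0),np.arctan2(d[1],d[0]),np.hypot(*d[:2]))
```

```text
[[0.38066585 0.24627966 0.05      ]
 [0.38417684 0.27997209 0.05      ]
 [0.41735836 0.2421907  0.05      ]
 [0.42091945 0.27637926 0.05      ]] [[0.52844761 0.22875001 0.004     ]
 [0.53207338 0.26359403 0.004     ]]
[0.40078013 0.26120543 0.05      ] [0.5302605  0.24617202 0.004     ] -0.11558814419218079 0.13035017898066692
```

>>> move_arm([
  {"dp": [0.007,0.005,-0.02],"yaw": -0.01,"jaw": 0.07},
  {"dp": [0,0,-0.03],"yaw": 0,"jaw": 0.07},
  {"dp": [0,0,-0.03],"yaw": 0,"jaw": 0.07},
  {"dp": [0,0,-0.03],"yaw": 0,"jaw": 0.07},
  {"dp": [0,0,-0.03],"yaw": 0,"jaw": 0.07},
  {"dp": [0,0,-0.015],"yaw": 0,"jaw": 0.07},
  {"dp": [0,0,-0.01],"yaw": 0,"jaw": 0.06},
  {"dp": [0,0,0],"yaw": 0,"jaw": 0.05},
  {"dp": [0,0,0],"yaw": 0,"jaw": 0.02},
  {"dp": [0,0,0],"yaw": 0,"jaw": 0.02},
  {"dp": [0,0,0],"yaw": 0,"jaw": 0.02},
  {"dp": [0,0,0],"yaw": 0,"jaw": 0.02},
], newtons=60)

```text
time: 9.1
eef_pos: [0.4005, 0.2575, 0.0403]
ee_rot: [0.057, 0.998, 0.0, 0.001]
force: [0.4, -1.6, 4.1]
grip_width: 0.0338
grasp_force: 58.5
```

>>> move_arm([
  {"dp": [0.005,-0.01,0],"yaw": 0.01,"jaw": 0.02},
  {"dp": [0.006,-0.02,0],"yaw": 0.015,"jaw": 0.02},
  {"dp": [0.006,-0.02,0],"yaw": 0.015,"jaw": 0.02},
  {"dp": [0.006,-0.02,0],"yaw": 0.015,"jaw": 0.02},
  {"dp": [0.006,-0.02,0],"yaw": 0.015,"jaw": 0.02},
  {"dp": [0.006,-0.02,0],"yaw": 0.015,"jaw": 0.02},
  {"dp": [0.006,-0.02,0],"yaw": 0.015,"jaw": 0.02},
  {"dp": [0.006,-0.02,0],"yaw": 0.015,"jaw": 0.02},
  {"dp": [0.006,-0.02,0],"yaw": 0.015,"jaw": 0.02},
  {"dp": [0.005,-0.02,0],"yaw": 0.015,"jaw": 0.02},
  {"dp": [0.002,-0.017,0],"yaw": 0.015,"jaw": 0.02},
  {"dp": [0,0,0],"yaw": 0.005,"jaw": 0.02},
  {"dp": [0,0,0],"yaw": 0,"jaw": 0.02},
])

```text
time: 10.4
eef_pos: [0.4608, 0.0499, 0.0403]
ee_rot: [-0.025, 1.0, -0.0, 0.001]
force: [0.5, -2.5, 5.8]
grip_width: 0.0337
grasp_force: 58.5
```

Run:
```python
from h import *
s=status.get_state();print(s['time'],s['eef_pos'],s['force'],s['grip_width'])
n=s['ee_rot'];print('closing axis yaw',np.arctan2(2*n[1]**2-1,2*n[0]*n[1]))
a=eyes.read_camera('wrist');b=eyes.read_camera('top')
B=cv2.resize(b[140:180,240:400],None,fx=4,fy=4,interpolation=cv2.INTER_CUBIC)
C=np.zeros((565,640,3),np.uint8);C[:400]=a;C[405:565,:640]=B
cv2.imwrite('pics/w3.png',C[...,::-1])
```

```text
10.4 [0.46083307 0.04985065 0.0402679 ] [ 0.46662748 -2.54525132  5.80036903] 0.03370892391678295
closing axis yaw 1.6210693141906145
```

View pics/w3.png

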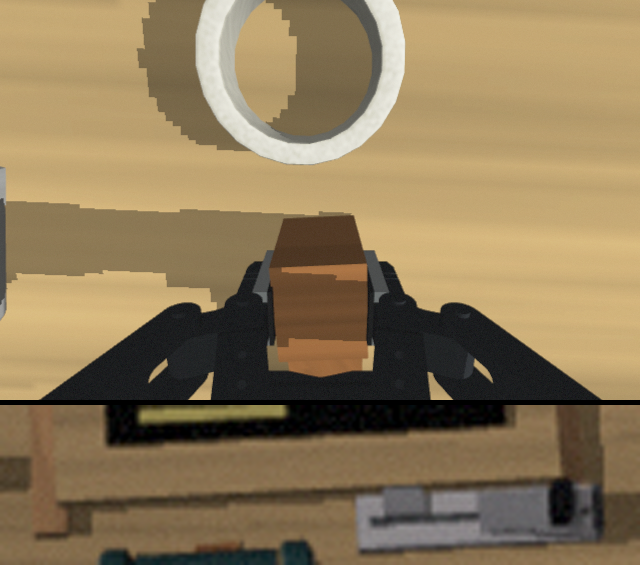

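The wedge is gripped squarely and the tape is untouched behind it. The tip is about 30 mm short of the board, aimed at its free left part.

>>> move_arm([
  {"dp": [0.01,0.0005,0],"yaw": 0,"jaw": 0.02},
  {"dp": [0.01,0.0005,0],"yaw": 0,"jaw": 0.02},
  {"dp": [0.01,0.0005,0],"yaw": 0,"jaw": 0.02},
  {"dp": [0.01,0.0006,0],"yaw": 0,"jaw": 0.02},
  {"dp": [0.01,0.0006,0],"yaw": 0,"jaw": 0.02},
  {"dp": [0.005,0.0003,0],"yaw": 0,"jaw": 0.02},
  {"dp": [0,0,0],"yaw": 0,"jaw": 0.02},
])

```text
time: 11.2
eef_pos: [0.5153, 0.0544, 0.0402]
ee_rot: [-0.026, 1.0, 0.0, 0.0]
force: [-1.2, -0.1, 7.7]
grip_width: 0.0336
grasp_force: 59.1
```

>>> move_arm([
  {"dp": [0.002,0.0001,0],"yaw": 0,"jaw": 0.02},
  {"dp": [0.002,0.0001,0],"yaw": 0,"jaw": 0.02},
  {"dp": [0,0,0],"yaw": 0,"jaw": 0.02},
])

```text
time: 11.5
eef_pos: [0.518, 0.0546, 0.0402]
ee_rot: [-0.026, 1.0, 0.0, -0.001]
force: [-5.1, -1.0, 11.2]
grip_width: 0.0337
grasp_force: 59.5
```

>>> move_arm([
  {"dp": [0.002,0.0001,0],"yaw": 0,"jaw": 0.02},
  {"dp": [0.002,0.0001,0],"yaw": 0,"jaw": 0.02},
  {"dp": [0,0,0],"yaw": 0,"jaw": 0.02},
])

```text
time: 11.8
eef_pos: [0.522, 0.0548, 0.0403]
ee_rot: [-0.026, 1.0, 0.0, -0.0]
force: [-5.3, -0.5, 11.4]
grip_width: 0.0334
grasp_force: 59.5
```

>>> move_arm([
  {"dp": [0.002,0.0001,0],"yaw": 0,"jaw": 0.02},
  {"dp": [0.002,0.0001,0],"yaw": 0,"jaw": 0.02},
  {"dp": [0,0,0],"yaw": 0,"jaw": 0.02},
])

```text
time: 12.1
eef_pos: [0.526, 0.055, 0.0402]
ee_rot: [-0.026, 1.0, 0.0, -0.0]
force: [-5.5, -0.3, 11.1]
grip_width: 0.0337
grasp_force: 59.5
```

>>> move_arm([
  {"dp": [0.002,0.0001,0],"yaw": 0,"jaw": 0.02},
  {"dp": [0.002,0.0001,0],"yaw": 0,"jaw": 0.02},
  {"dp": [0,0,0],"yaw": 0,"jaw": 0.02},
])

```text
time: 12.4
eef_pos: [0.5299, 0.0552, 0.0403]
ee_rot: [-0.026, 1.0, 0.0, -0.001]
force: [-4.9, -0.6, 11.1]
grip_width: 0.0336
grasp_force: 59.5
```

```bash
cat > lift.py <<'E'
from h import *
yaw=.054;f=np.array([np.cos(yaw),np.sin(yaw),0]);u=np.array([-np.sin(yaw),np.cos(yaw),0]);O=np.array([.7243,-.0056,0])
from scipy.spatial.transform import Rotation as Ro
def pt(x,y,z,l):
    a=l/.2;p=np.array([x-.1,y,z-.022]);q=np.array([.1+p[0]*np.cos(a)+p[2]*np.sin(a)*1,p[1],.022-p[0]*np.sin(a)+p[2]*np.cos(a)])
    return O+q[0]*f+q[1]*u+[0,0,q[2]]
for cam,ref in [('scene','sc1.png'),('top','top1.png')]:
    r=cv2.resize(cv2.imread('pics/'+ref),(640,400),interpolation=cv2.INTER_AREA)
    n=eyes.read_camera(cam)[...,::-1].copy()
    n=cv2.resize(cv2.resize(n,None,fx=1.25,fy=1.25,interpolation=cv2.INTER_CUBIC),(640,400),interpolation=cv2.INTER_AREA)
    for x,y in [(-.05,.1),(-.06,.14),(0,.12),(.07,.12)]:
        p0=proj(cam,pt(x,y,.038,0))[0];p5=proj(cam,pt(x,y,.038,.005))[0]
        c=p0.round().astype(int);T=r[c[1]-10:c[1]+11,c[0]-12:c[0]+13];k=6
        S=n[c[1]-10-k:c[1]+11+k,c[0]-12-k:c[0]+13+k]
        up=lambda I:cv2.resize(I,None,fx=8,fy=8,interpolation=cv2.INTER_CUBIC)
        res=cv2.matchTemplate(up(S),up(T),cv2.TM_CCOEFF_NORMED);_,v,_,loc=cv2.minMaxLoc(res)
        print(cam,(x,y),'shift',np.array(loc)/8-k,'per 5mm',(p5-p0).round(2),round(v,3))
print(status.get_state()['eef_pos'],status.get_state()['time'])
E
python3 lift.py
```

```text
scene (-0.05, 0.1) shift [0. 0.] per 5mm [-0.22 -0.86] 0.999
scene (-0.06, 0.14) shift [0. 0.] per 5mm [-0.2  -0.92] 0.999
scene (0, 0.12) shift [0. 0.] per 5mm [-0.22 -0.54] 0.994
scene (0.07, 0.12) shift [0. 0.] per 5mm [-0.19 -0.11] 0.999
top (-0.05, 0.1) shift [-0.125 -0.125] per 5mm [-0.09 -0.51] 0.679
top (-0.06, 0.14) shift [-0.25 -0.25] per 5mm [-0.13 -0.53] 0.545
top (0, 0.12) shift [0. 0.] per 5mm [-0.07 -0.41] 0.989
top (0.07, 0.12) shift [0. 0.] per 5mm [-0.03 -0.22] 0.998
[0.5298761  0.05518077 0.04023458] 12.5
```

>>> move_arm([
  {"dp": [0.002,0.0001,0],"yaw": 0,"jaw": 0.02},
  {"dp": [0.002,0.0001,0],"yaw": 0,"jaw": 0.02},
  {"dp": [0,0,0],"yaw": 0,"jaw": 0.02},
  {"dp": [0,0,0],"yaw": 0,"jaw": 0.02},
])

```text
time: 12.9
eef_pos: [0.5311, 0.0554, 0.0402]
ee_rot: [-0.026, 1.0, 0.0, -0.004]
force: [-13.6, -0.1, 19.7]
grip_width: 0.0337
grasp_force: 57.2
```

>>> move_arm([
  {"dp": [0.002,0.0001,0],"yaw": 0,"jaw": 0.02},
  {"dp": [0.002,0.0001,0],"yaw": 0,"jaw": 0.02},
  {"dp": [0,0,0],"yaw": 0,"jaw": 0.02},
  {"dp": [0,0,0],"yaw": 0,"jaw": 0.02},
])

```text
time: 13.3
eef_pos: [0.5332, 0.0558, 0.0401]
ee_rot: [-0.026, 1.0, 0.0, -0.006]
force: [-19.5, 1.3, 24.7]
grip_width: 0.0336
grasp_force: 57.8
```

```bash
python3 lift.py
```

```text
scene (-0.05, 0.1) shift [0. 0.] per 5mm [-0.22 -0.86] 0.998
scene (-0.06, 0.14) shift [0. 0.] per 5mm [-0.2  -0.92] 0.999
scene (0, 0.12) shift [0. 0.] per 5mm [-0.22 -0.54] 0.993
scene (0.07, 0.12) shift [0. 0.] per 5mm [-0.19 -0.11] 0.998
top (-0.05, 0.1) shift [-0.25 -0.5 ] per 5mm [-0.09 -0.51] 0.667
top (-0.06, 0.14) shift [-0.375 -0.75 ] per 5mm [-0.13 -0.53] 0.502
top (0, 0.12) shift [ 0.    -0.125] per 5mm [-0.07 -0.41] 0.988
top (0.07, 0.12) shift [0. 0.] per 5mm [-0.03 -0.22] 0.997
[0.53313304 0.05584825 0.04008503] 13.4
```

Run:
```python
from h import *
b=eyes.read_camera('scene');a=eyes.read_camera('wrist')
B=cv2.resize(b[170:320,200:400],None,fx=4,fy=4,interpolation=cv2.INTER_CUBIC)[:600]
cv2.imwrite('pics/s4.png',B[...,::-1])
s=status.get_state();print(s['force'],s['torque'],s['eef_pos'],s['ee_rot'])
```

```text
[-19.23527482   1.71208875  24.77046605] [0.32388548 2.59524639 0.22701807] [0.53314882 0.05583202 0.04008267] [-2.59870542e-02  9.99646076e-01  3.54061647e-04 -5.68072458e-03]
```

View pics/s4.png

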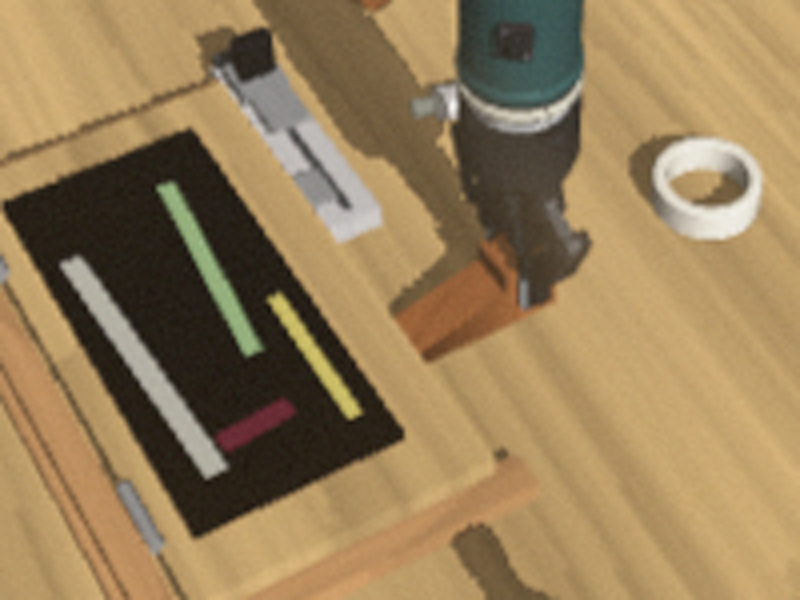

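The wedge is flat, with its tip under the free part of the board. The latch is clear and the tape is undisturbed. The tool is pressing the wedge down at about 25 N, so I'll relieve that a little and keep pushing.

>>> move_arm([
  {"dp": [0,0,0.001],"yaw": 0,"jaw": 0.02},
  {"dp": [0,0,0.001],"yaw": 0,"jaw": 0.02},
  {"dp": [0,0,0],"yaw": 0,"jaw": 0.02},
])

```text
time: 13.8
eef_pos: [0.5332, 0.0558, 0.0401]
ee_rot: [-0.026, 1.0, 0.0, -0.005]
force: [-11.7, 0.7, 10.3]
grip_width: 0.033
grasp_force: 59.7
```

>>> move_arm([
  {"dp": [0.002,0.0001,0],"yaw": 0,"jaw": 0.02},
  {"dp": [0.002,0.0001,0],"yaw": 0,"jaw": 0.02},
  {"dp": [0,0,0],"yaw": 0,"jaw": 0.02},
  {"dp": [0,0,0],"yaw": 0,"jaw": 0.02},
])

```text
time: 14.2
eef_pos: [0.5373, 0.0557, 0.0402]
ee_rot: [-0.026, 1.0, 0.0, -0.005]
force: [-12.4, -0.0, 9.9]
grip_width: 0.0333
grasp_force: 59.4
```

```bash
python3 lift.py
```

```text
scene (-0.05, 0.1) shift [0.125 0.   ] per 5mm [-0.22 -0.86] 0.997
scene (-0.06, 0.14) shift [-0.125 -0.375] per 5mm [-0.2  -0.92] 0.997
scene (0, 0.12) shift [ 0.    -0.125] per 5mm [-0.22 -0.54] 0.991
scene (0.07, 0.12) shift [0. 0.] per 5mm [-0.19 -0.11] 0.998
top (-0.05, 0.1) shift [ 0.5 -1. ] per 5mm [-0.09 -0.51] 0.584
top (-0.06, 0.14) shift [ 0. -6.] per 5mm [-0.13 -0.53] 0.463
top (0, 0.12) shift [0.    0.125] per 5mm [-0.07 -0.41] 0.981
top (0.07, 0.12) shift [ 0.    -0.125] per 5mm [-0.03 -0.22] 0.996
[0.53727773 0.05575762 0.04013482] 14.3
```

>>> move_arm([
  {"dp": [0.002,0.0001,0],"yaw": 0,"jaw": 0.02},
  {"dp": [0.002,0.0001,0],"yaw": 0,"jaw": 0.02},
  {"dp": [0.002,0.0001,0],"yaw": 0,"jaw": 0.02},
  {"dp": [0.002,0.0001,0],"yaw": 0,"jaw": 0.02},
  {"dp": [0.001,0.0001,0],"yaw": 0,"jaw": 0.02},
  {"dp": [0,0,0],"yaw": 0,"jaw": 0.02},
  {"dp": [0,0,0],"yaw": 0,"jaw": 0.02},
])

```text
time: 15.0
eef_pos: [0.5461, 0.0561, 0.0401]
ee_rot: [-0.026, 1.0, 0.0, -0.005]
force: [-12.1, -1.2, 10.0]
grip_width: 0.0334
grasp_force: 59.4
```

```bash
python3 lift.py
```

```text
scene (-0.05, 0.1) shift [-0.125 -0.5  ] per 5mm [-0.22 -0.86] 0.995
scene (-0.06, 0.14) shift [-0.25  -0.625] per 5mm [-0.2  -0.92] 0.996
scene (0, 0.12) shift [-0.125 -0.375] per 5mm [-0.22 -0.54] 0.99
scene (0.07, 0.12) shift [-0.125  0.   ] per 5mm [-0.19 -0.11] 0.996
top (-0.05, 0.1) shift [ 4.625 -2.375] per 5mm [-0.09 -0.51] 0.505
top (-0.06, 0.14) shift [-0.125 -6.   ] per 5mm [-0.13 -0.53] 0.412
top (0, 0.12) shift [-0.25 -2.25] per 5mm [-0.07 -0.41] 0.923
top (0.07, 0.12) shift [ 0.   -0.25] per 5mm [-0.03 -0.22] 0.994
[0.54613984 0.05610858 0.04016939] 15.1
```

>>> move_arm([
  {"dp": [0.002,0.0001,0],"yaw": 0,"jaw": 0.02},
  {"dp": [0.001,0.0001,0],"yaw": 0,"jaw": 0.02},
  {"dp": [0,0,0],"yaw": 0,"jaw": 0.02},
  {"dp": [0,0,0],"yaw": 0,"jaw": 0.02},
  {"dp": [0,0,0],"yaw": 0,"jaw": 0.02},
])

```text
time: 15.6
eef_pos: [0.5492, 0.0563, 0.0401]
ee_rot: [-0.026, 1.0, 0.0, -0.005]
force: [-12.4, -0.6, 10.3]
grip_width: 0.0333
grasp_force: 59.3
```

```bash
python3 lift.py | grep -v top
python3 - <<'E'
from h import *
save('scene','s5.png',(200,170,400,320),4)
E
```

```text
scene (-0.05, 0.1) shift [-0.25 -0.75] per 5mm [-0.22 -0.86] 0.995
scene (-0.06, 0.14) shift [-0.25 -0.75] per 5mm [-0.2  -0.92] 0.997
scene (0, 0.12) shift [-0.125 -0.5  ] per 5mm [-0.22 -0.54] 0.99
scene (0.07, 0.12) shift [-0.25  -0.125] per 5mm [-0.19 -0.11] 0.997
[0.54912554 0.0562735  0.04012758] 15.7
```

View pics/s5.png

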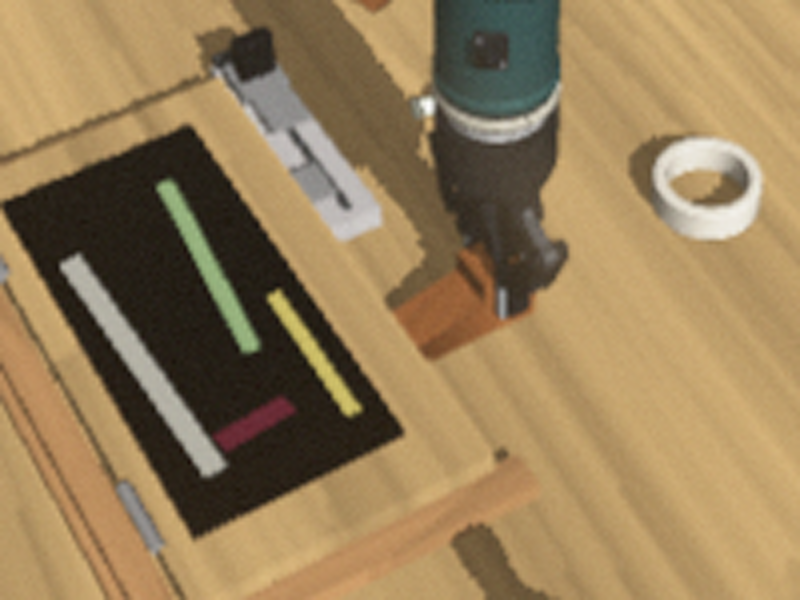

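The board's edge is up about 4.5–5 mm, judging by both the push distance and the picture shift. The wedge is flat and still gripped, the gripper is clear of the board, and the latch is at its end. I'm handing it in.

```bash
python3 -c "
from bench import env
print(env.sign_off())"
```

```text
the job is handed in; nothing more can be done
None
```

The job is handed in: the latch is at its open end, and the gripped tall wedge lies flat on the table, holding the board's front edge up by an estimated 5 mm, with the gripper clear of the board.

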